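# Lift a pinch pot with dipping tongs

### The job

Take the blue-gripped dipping tongs off their wooden rest, close their jaws round the small cream pinch pot standing on the counter, and with the tongs hold the pot upright above the middle of the green bowl, well clear of its rim, ready for glazing. Never touch the pot with the robot itself, leave the bowl and the other things where they stand, and finish while still holding: do not put down or let go of the pot or the tongs.

Things in the scene. Friction and masses are not known exactly. Their poses are not given: they have to be found in the camera images.
- tongs_grip (a point): dipping tongs on a wooden rest: two steel arms, each with a blue ribbed panel on its outside. This point: midway between the panels, half-way up, the height to grip (54 mm over the counter as found). +x from pivot to jaws, +y across (squeeze direction), z up. Panels 44 mm long, 24 mm high, 64 mm over their outsides when open, 43 mm when closed on the pot
- tongs_jaws (a point): middle of the tongs' jaws, 85 mm ahead (+x) of tongs_grip and 28 mm below it; same axes. Jaws: two black rubber V pads 24 mm high (this point is half-way up), reaching 22 mm either way along x; gap 99 mm and outer width 118 mm when open
- tongs_left (a joint): squeeze angle of each arm, rad; both arms move alike. 0 open (as found), about 0.11 closed on the pot, stop at 0.17 (32 mm over the panels). A spring opens it: squeezed to 53 mm over the panels the jaw gap is 80 mm and the force 4.5 N (good for carrying, open enough for the pot); 43 mm takes 7 N. 20 to 40 N of grip holds the pot well
- tongs: the same tongs, loose, 90 g; origin under the black pivot block (34 mm diameter), 95 mm behind and 40 mm below tongs_grip, level with the undersides of the jaw pads; same axes
- tool_rest: wooden tongs rest, fixed; origin on the counter below the pivot, +x to the jaws. Foot 34 mm wide, 8 mm thick; rear block with cheeks 53 mm wide, 52 mm high under the pivot; 142 mm ahead a cross bar, top 46 mm high, with brass pegs 68 mm high 67 mm either side. The tongs lift straight up; the space beside the blue panels is free
- pot_center (a point): small cream bisque pinch pot, an empty round cup about 60 to 64 mm in diameter at the rim, somewhat narrower at the foot, 38 mm high, about 60 g, standing loose on the counter; this point is its centre, half-way up (19 mm above its underside). z is the pot's axis, up.
- pinch_pot: the same pot; origin at the centre of its underside
- bowl_rim (a point): green speckled round bowl, 126 mm in diameter, 69 mm high, loose; this point is the centre of its mouth, level with the rim. z is its axis, up. The pot and the bowl stand on either side of the tongs, either way round.
- bowl: the same bowl; origin at the centre of its underside
- water_pot: bystander: tall speckled cream water pot, 69 mm in diameter, 63 mm high (origin under its centre)
- slip_pot: bystander, not the pinch pot: squat white pot filled nearly to its rim, 67 mm in diameter, 34 mm high, at the left end of the counter, beyond pot and bowl (origin under its centre)
- squeeze_bottle: bystander: white squeeze bottle with red nozzle, 41 mm in diameter, 112 mm high (origin under its centre)
- wash_bottle: bystander: screw-cap bottle with blue label, 62 mm in diameter, 156 mm high (origin under its centre)
- loop_tool: bystander: wooden loop tool lying flat, 162 mm long, 10 mm high (origin under its centre)

How it is judged:
By the outcome, as a careful person would: the job done as asked, in the order asked, and still so for the second after the job is handed in, while the arm keeps its last pose, push and grip.
It also fails if it takes over 42 s, if anything falls off the work surface, if the arm or the gripper's body presses on something with over 40 N, if the wrist force passes 120 N, or if a joint passes its speed limit or range.

### The arm

A 6-joint arm with a two-finger parallel gripper is mounted at the origin on a cart in front of the work surface, level with it; the furniture and walls round the work are solid. World frame = base frame: x ahead of the robot, y to its left, z up, the work surface at z = 0. Lengths are in mm, angles in rad, forces in N, time in s.
With the tool pointing down it reaches from about 375 to 975 mm from the base axis. Payload 3.8 kg.
Tool frame: the origin (TCP) lies midway between the tips of the shut fingers; the grasp point (between the pads) lies 19 mm behind it (bot.grip_depth is the distance from the TCP to the grasp point, in mm); z points along the fingers, y is the line along which they close (so a half turn about z gives the same grasp; the last joint's range is limited). The gripper opens to 85 mm and grips with 20 to 120 N. Pads are 22 mm wide; open, the fingers measure 114 mm over their backs; the gripper's body (76 mm by 85 mm) begins 54 mm behind the grasp point. The pads swing forward as they close: fully open they stand 13 mm farther back than shut.
Start: joints at [-1.199, 0.264, 1.604, -0, 1.274, -0.037], TCP at [268.312, -619.376, 206.48] pointing down, gripper open.
Joint ranges: [-2.63, 2.63], [-0.94, 2.18], [0.31, 2.57], [-1.31, 4.45], [0, 2.66], [-2.55, 2.55]. Speed limits (rad/s): [2.57, 2.57, 3.14, 3.14, 3.14, 3.14].

### API

Orientations are given as [roll, pitch, yaw] about the fixed x, y, z axes, in that order (R = Rz(yaw) Ry(pitch) Rx(roll)).
In Python, from workcell import bot gives the robot as it stands.
- The arm moves only by the tool play_rows, never from a script. Its argument "rows" is a list of rows, each a list of 3 entries, a list of its own where there are three numbers: the turn, a rotation vector about the tool's x, y, z in degrees, then the shift along the tool's x, y, z in mm, then the finger opening in mm, from 0 to 85.4. In form: [[[ax, ay, az], [dx, dy, dz], hand], ...]. A call has 1 to 5 rows; each row shifts and turns the commanded pose from where the row before left it, along the tool's axes as they then stand; what a row does not reach is not made up. A row lasts 1/10 s, in which the tool goes at most 50 mm and 8.59 degrees, less where a joint would pass 70% of its speed; a pose out of reach is approached as far as the arm can. A call is refused whole if a number of a shift passes 50 or a number of a turn 8.59, either way. A call with a gripper value outside its range is refused whole. The fingers move at their own pace and stop on an object; "grip_force" is the grip in N (left out, the last holds). Time passes only in rows, so rows that do not move let the fingers close. It gives the time, the measured TCP pose, the force, the opening and the grip force at its end, in the units of the state.
- bot.sense(): the state, without advancing time (a new reading comes with each control period).
- bot.capture(name): name is "side" or "top"; returns the picture (384x512x3 uint8, blue, green, red); there is no depth.
- bot.camera_params(name): a dict with "fx", "fy", "cx", "cy" (pixels), "k1" (the pictures are not rectified: a ray, as slopes to the right and down, at radius r is drawn at 1 + k1 r^2 times it, then the intrinsics apply), "rvec" (rotation vector, rad) and "tvec" (3), from world to camera coordinates, as OpenCV has them. Camera axes: x right, y down, z forward; pixel columns grow to the right and rows downward; lengths in mm; the calibration is good to about 2 mm. A picture is of the moment at which its call begins. camera_params takes no time and is no camera call.
- bot.finish_job(): hands the job in; it is judged then, once.
Trained networks look in the newest picture that a camera, given by its name, has taken for a name from the list of things; names that differ only in an ending like _2 or _b are one class to them, and where a whole thing is asked for, a point or a joint stands for the part that bears it (a point fixed in the world has none). Each returns a list of dicts, best first, with "p" (0 to 1); they miss things now and then, are a little off and sometimes report something else, mostly with a low value. They report only what shows in the picture. A call takes as long as a camera call.
- bot.find_in(query, camera): "at" ([x, y, z] in mm, in the coordinates of the camera as it stood for that picture, good to about 4 mm: the middle of the surface that is visible of it).
- bot.mark_of(query, camera): "at" ([x, y, z] in mm, in the coordinates of the camera as it stood for that picture, good to about 4 mm: a listed point, or the origin of a listed thing).
The state is a dict: "time_s": time; "qpos": joint angles; "joint_velocities": joint speeds; "joint_efforts": joint torques, N m; "tcp_pos": TCP position; "eef_rot": TCP orientation; "force": force on the tool from outside, world axes, zero at the start; "wrist_torque": the same for the moment, N m; "opening": finger opening in mm; "grip_force": force on a finger pad.
Only numpy, scipy, OpenCV 4.12 (cv2) and the standard library are available. Lean on these libraries where they do the work, as an engineer would, in place of code of your own. Each camera call takes 0.05 s, during which the arm holds its last target. There are 200 camera calls.

## Working session

There is one attempt and no reset: what is moved stays moved. The work goes in short steps, Python scripts to look and compute and a tool call to move; the robot and the scene stay as the last step left them, time stands still between calls to the robot, and variables do not carry over. Pictures are saved under pics/ and viewed, at most 10 in all, crops included, and the job is handed in when it is done.

Besides the shell and the picture viewer there is one more tool, called by a JSON object that holds its "api" and its "payload", one argument or row to a line. play_rows: Moves the arm, as the interface text tells. Its arguments: {"type":"object","properties":{"rows":{"type":"array"},"grip_force":{"type":"number"}},"required":["rows"]}

```bash
ls; mkdir -p pics
cat > h.py <<'E'
import numpy as np, cv2
from workcell import bot
def w(c,p):
    P=bot.camera_params(c);R=cv2.Rodrigues(np.array(P["rvec"],float))[0]
    return R.T@(np.array(p)-np.array(P["tvec"],float).ravel())
def mark(q,c,f=None):
    r=(f or bot.mark_of)(q,c)
    return [(round(d["p"],2),np.round(w(c,d["at"])).tolist()) for d in r[:2]]
E
python3 - <<'E'
from h import *
for c in("side","top"):
    cv2.imwrite(f"pics/{c}0.png",bot.capture(c)); P=bot.camera_params(c);print(c,w(c,[0,0,0]))
    for q in ["tongs_grip","tongs_jaws","tongs","tool_rest","pot_center","bowl_rim","pinch_pot","bowl","slip_pot","water_pot","squeeze_bottle","wash_bottle","loop_tool"]:print(c,q,mark(q,c))
s=bot.sense();print(s["time_s"],s["tcp_pos"],s["eef_rot"],s["opening"])
E
```

```text
pics
side [-500.59802246  523.65778401  730.67684717]
side tongs_grip [(0.62, [517.0, -141.0, 55.0]), (0.59, [600.0, -158.0, 24.0])]
side tongs_jaws [(0.62, [601.0, -157.0, 23.0])]
side tongs []
side tool_rest []
side pot_center [(0.38, [596.0, -155.0, 24.0])]
side bowl_rim [(0.72, [589.0, 34.0, 71.0])]
side pinch_pot []
side bowl [(0.76, [593.0, 35.0, 2.0])]
side slip_pot [(0.92, [656.0, 216.0, 1.0])]
side water_pot []
side squeeze_bottle [(0.6, [430.0, -521.0, 1.0])]
side wash_bottle [(0.97, [734.0, 231.0, 2.0])]
side loop_tool []
top [ 326.31807574 -145.50664136 1191.07560213]
top tongs_grip [(0.56, [513.0, -146.0, 52.0])]
top tongs_jaws [(0.88, [598.0, -159.0, 23.0])]
top tongs [(0.78, [417.0, -123.0, 14.0]), (0.17, [659.0, 214.0, 0.0])]
top tool_rest [(0.6, [420.0, -123.0, 7.0]), (0.37, [472.0, -311.0, 1.0])]
top pot_center [(0.83, [482.0, -313.0, 18.0]), (0.28, [329.0, -434.0, -1.0])]
top bowl_rim [(0.61, [589.0, 34.0, 68.0])]
top pinch_pot [(0.71, [470.0, -313.0, 3.0])]
top bowl [(0.69, [589.0, 33.0, -2.0]), (0.69, [619.0, -289.0, -0.0])]
top slip_pot [(0.58, [657.0, 216.0, -1.0])]
top water_pot [(0.62, [622.0, -293.0, 0.0])]
top squeeze_bottle [(0.67, [432.0, -524.0, 1.0])]
top wash_bottle [(0.61, [739.0, 227.0, -3.0])]
top loop_tool [(0.62, [328.0, -432.0, -1.0])]
1.4 [ 268.31893544 -619.37936126  206.47551669] [-3.14156013e+00 -4.57059206e-05  4.08784148e-01] 85.64553553010118
```

View pics/top0.png

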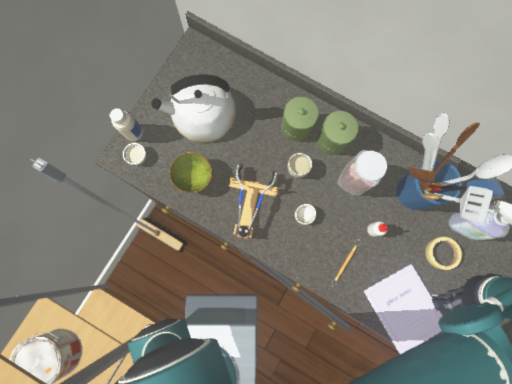

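View pics/side0.png

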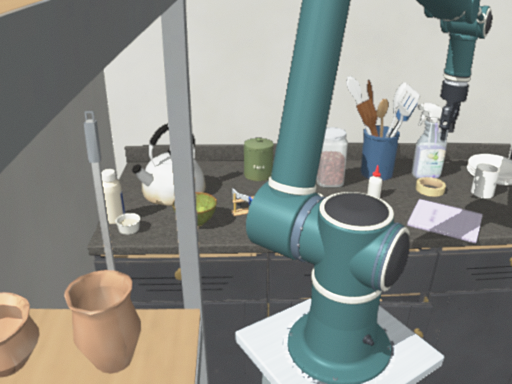

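The top view shows the tongs on their rest (pivot at pixel 243,231, jaws about 257,180), the pot at (306,214), the bowl at (190,172) and the water pot at (300,165). The side view is mostly blocked by the arm. I'll refine the pot and tongs positions once from a zoomed crop.

```bash
cat >> h.py <<'E'
def proj(c,p):
    P=bot.camera_params(c);R=cv2.Rodrigues(np.array(P["rvec"],float))[0]
    q=(np.atleast_2d(p)@R.T)+np.array(P["tvec"],float).ravel();s=q[:,:2]/q[:,2:]
    s=s*(1+P["k1"]*(s**2).sum(1,keepdims=True));return s*[P["fx"],P["fy"]]+[P["cx"],P["cy"]]
def show(c,name,box,pts,k=6,im=None):
    im=bot.capture(c) if im is None else im;x0,y0,x1,y1=box
    o=cv2.resize(im[y0:y1,x0:x1],None,fx=k,fy=k,interpolation=cv2.INTER_CUBIC)
    for u in proj(c,pts):
        cv2.circle(o,tuple(int(v) for v in ((u-[x0,y0]+.5)*k)),2,(255,0,255),-1)
    cv2.imwrite(f"pics/{name}.png",o)
def ring(x,y,z,r):
    a=np.linspace(0,2*np.pi,24);return [[x+r*np.cos(t),y+r*np.sin(t),z] for t in a]
E
python3 - <<'E'
from h import *
for i in range(3):
    im=bot.capture("top")
    for q in ["tongs_grip","tongs_jaws","tongs","pot_center","pinch_pot"]:print(q,mark(q,"top")[:1])
a=-.196;g=np.array([513,-142.5,54]);x=np.array([np.cos(a),np.sin(a),0]);y=np.array([-x[1],x[0],0])
pts=[g,g+85*x-[0,0,28],g-95*x-[0,0,-8]]+[g+s*32*y+t*22*x+[0,0,12] for s in(-1,1) for t in(-1,1)]
pts+=ring(478,-313,38,31)+ring(589,34,69,63)
show("top","crop",(150,130,330,250),pts,4,im)
E
```

```text
tongs_grip [(0.72, [511.0, -146.0, 53.0])]
tongs_jaws [(0.66, [597.0, -160.0, 28.0])]
tongs [(0.68, [418.0, -120.0, 12.0])]
pot_center [(0.81, [479.0, -311.0, 18.0])]
pinch_pot [(0.8, [471.0, -311.0, 1.0])]
tongs_grip [(0.84, [512.0, -142.0, 52.0])]
tongs_jaws [(0.68, [598.0, -162.0, 25.0])]
tongs [(0.68, [419.0, -120.0, 15.0])]
pot_center [(0.54, [482.0, -313.0, 18.0])]
pinch_pot [(0.55, [474.0, -310.0, 0.0])]
tongs_grip [(0.86, [511.0, -147.0, 53.0])]
tongs_jaws [(0.58, [598.0, -161.0, 23.0])]
tongs [(0.82, [417.0, -122.0, 14.0])]
pot_center [(0.52, [480.0, -312.0, 16.0])]
pinch_pot [(0.52, [473.0, -309.0, 4.0])]
```

View pics/crop.png

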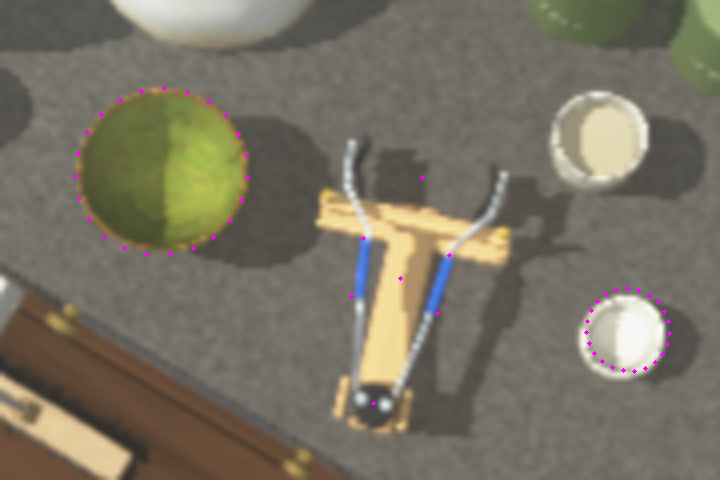

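The pot ring sits slightly off: the blob centre (623,336) puts the pot at about (473,-310). The tongs (grip 513,-143, yaw −0.196) and the bowl match. Now I'll turn the tool and go above the grip.

{"api": "play_rows", "payload": {
  "rows": [
    [[0, 0, 6.94], [0, 0, 0], 85],
    [[0, 0, 6.94], [0, 0, 0], 85],
    [[0, 0, 6.94], [0, 0, 0], 85],
    [[0, 0, 6.94], [0, 0, 0], 85],
    [[0, 0, 6.94], [0, 0, 0], 85]
  ]
}}

```text
time_s: 2.8
tcp_pos: [268.3, -619.4, 206.5]
eef_rot: [-3.142, 0.0, -0.202]
force: [0.4, -0.5, -0.6]
opening: 85.0
grip_force: 0.0
```

{"api": "play_rows", "payload": {
  "rows": [
    [[0, 0, 0], [13, -46, 0], 85],
    [[0, 0, 0], [13, -46, 0], 85],
    [[0, 0, 0], [13, -46, 0], 85],
    [[0, 0, 0], [13, -46, 0], 85],
    [[0, 0, 0], [13, -46, 0], 85]
  ]
}}

```text
time_s: 3.3
tcp_pos: [377.6, -404.9, 206.6]
eef_rot: [3.141, -0.001, -0.197]
force: [0.3, 0.4, 0.2]
opening: 84.8
grip_force: 0.0
```

{"api": "play_rows", "payload": {
  "rows": [
    [[0, 0, 0], [13, -46, 0], 85],
    [[0, 0, 0], [13, -46, 0], 85],
    [[0, 0, 0], [13, -46, 10], 85],
    [[0, 0, 0], [13, -46, 20], 85],
    [[0, 0, 0], [13, -46, 20], 85]
  ]
}}

```text
time_s: 3.8
tcp_pos: [485.5, -195.2, 158.4]
eef_rot: [3.141, -0.003, -0.197]
force: [0.7, 0.3, 0.1]
opening: 85.0
grip_force: 0.0
```

{"api": "play_rows", "payload": {
  "rows": [
    [[0, 0, 0], [13, -46, 20], 85],
    [[0, 0, 0], [0, 0, 0], 85],
    [[0, 0, 0], [0, 0, 0], 85]
  ]
}}

```text
time_s: 4.1
tcp_pos: [505.1, -154.5, 138.0]
eef_rot: [3.141, 0.001, -0.194]
force: [0.6, -0.5, -0.0]
opening: 85.0
grip_force: 0.0
```

{"api": "play_rows", "payload": {
  "rows": [
    [[0, 0, 0], [5.5, -12.8, 0], 85],
    [[0, 0, 0], [0, 0, 20], 85],
    [[0, 0, 0], [0, 0, 20], 85],
    [[0, 0, 0], [0, 0, 0], 85],
    [[0, 0, 0], [0, 0, 0], 85]
  ]
}}

```text
time_s: 4.6
tcp_pos: [513.3, -145.0, 99.2]
eef_rot: [3.142, -0.0, -0.199]
force: [0.4, 0.1, -0.6]
opening: 85.3
grip_force: 0.0
```

Run:
```python
from h import *
s=bot.sense();print(s["tcp_pos"])
t=bot.capture("top")[140:250,190:300];s=bot.capture("side")[150:260,180:290]
cv2.imwrite("pics/a.png",np.hstack([cv2.resize(i,(400,400),interpolation=cv2.INTER_CUBIC) for i in(t,s)]))
```

```text
[ 513.29248866 -144.96242656   99.21523705]
```

View pics/a.png

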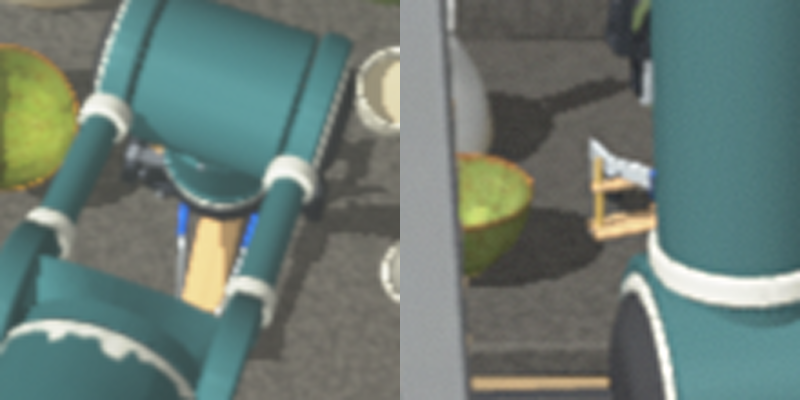

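The arm hides the hand in both views, so I'll descend while watching the force.

{"api": "play_rows", "payload": {
  "rows": [
    [[0, 0, 0], [0, -2, 20], 85],
    [[0, 0, 0], [0, 0, 20], 85],
    [[0, 0, 0], [0, 0, 10], 85],
    [[0, 0, 0], [0, 0, 0], 85],
    [[0, 0, 0], [0, 0, 0], 85]
  ]
}}

```text
time_s: 5.2
tcp_pos: [514.2, -142.5, 49.4]
eef_rot: [3.141, -0.001, -0.197]
force: [0.7, 0.0, 0.5]
opening: 85.3
grip_force: 0.0
```

{"api": "play_rows", "payload": {
  "rows": [
    [[0, 0, 0], [0, 0, 10], 85],
    [[0, 0, 0], [0, 0, 8], 85],
    [[0, 0, 0], [0, 0, 0], 80],
    [[0, 0, 0], [0, 0, 0], 76],
    [[0, 0, 0], [0, 0, 0], 72]
  ],
  "grip_force": 20
}}

```text
time_s: 5.7
tcp_pos: [513.6, -142.2, 30.7]
eef_rot: [3.142, -0.0, -0.197]
force: [0.7, 0.5, -0.4]
opening: 72.0
grip_force: 0.0
```

{"api": "play_rows", "payload": {
  "rows": [
    [[0, 0, 0], [0, 0, 0], 68],
    [[0, 0, 0], [0, 0, 0], 64],
    [[0, 0, 0], [0, 0, 0], 60],
    [[0, 0, 0], [0, 0, 0], 60]
  ]
}}

```text
time_s: 6.1
tcp_pos: [514.3, -142.5, 31.7]
eef_rot: [3.141, -0.002, -0.197]
force: [-1.4, -0.5, 5.8]
opening: 60.2
grip_force: 5.2
```

{"api": "play_rows", "payload": {
  "rows": [
    [[0, 0, 0], [0, 0, 0], 57],
    [[0, 0, 0], [0, 0, 0], 55],
    [[0, 0, 0], [0, 0, 0], 53],
    [[0, 0, 0], [0, 0, 0], 53],
    [[0, 0, 0], [0, 0, 0], 53]
  ]
}}

```text
time_s: 6.6
tcp_pos: [514.8, -142.5, 32.5]
eef_rot: [3.141, -0.003, -0.197]
force: [-1.5, 1.9, 9.0]
opening: 53.3
grip_force: 7.6
```

{"api": "play_rows", "payload": {
  "rows": [
    [[0, 0, 0], [0, 0, -4], 53],
    [[0, 0, 0], [0, 0, -6], 53],
    [[0, 0, 0], [0, 0, -10], 53],
    [[0, 0, 0], [0, 0, -10], 53],
    [[0, 0, 0], [0, 0, 0], 53]
  ]
}}

```text
time_s: 7.1
tcp_pos: [515.1, -142.7, 62.7]
eef_rot: [3.141, -0.004, -0.197]
force: [0.8, -0.8, -0.1]
opening: 53.1
grip_force: 4.3
```

Run:
```python
from h import *
s=bot.sense();print(s["tcp_pos"],s["force"],s["wrist_torque"],s["opening"],s["grip_force"])
for c in("top","side"):
    bot.capture(c)
    for q in ["tongs_grip","tongs_jaws","tongs","pot_center","pinch_pot"]:print(c,q,mark(q,c)[:1])
```

```text
[ 515.12728087 -142.6774386    62.69563131] [ 0.7926505  -0.81007981 -0.09006761] [ 0.00963844 -0.06762426 -0.02166485] 53.14134555590229 4.349602092515852
top tongs_grip [(0.44, [515.0, -143.0, 82.0])]
top tongs_jaws []
top tongs []
top pot_center [(0.85, [479.0, -309.0, 14.0])]
top pinch_pot [(0.88, [473.0, -313.0, 1.0])]
side tongs_grip []
side tongs_jaws [(0.62, [605.0, -156.0, 71.0])]
side tongs []
side pot_center [(0.48, [473.0, -306.0, 20.0])]
side pinch_pot [(0.75, [471.0, -311.0, -3.0])]
```

{"api": "play_rows", "payload": {
  "rows": [
    [[0, 0, 0], [0, 0, -14], 53],
    [[0, 0, 0], [0, 0, -20], 53],
    [[0, 0, 0], [0, 0, -20], 53],
    [[0, 0, 0], [0, 0, -16], 53],
    [[0, 0, 0], [0, 0, 0], 53]
  ]
}}

```text
time_s: 8.2
tcp_pos: [516.2, -143.0, 134.6]
eef_rot: [3.141, -0.007, -0.197]
force: [-0.3, -0.8, -0.1]
opening: 53.1
grip_force: 4.3
```

Run:
```python
from h import *
s=bot.sense();p=np.array(s["tcp_pos"]);print(p,s["force"],s["opening"],s["grip_force"])
a=-.196;x=np.array([np.cos(a),np.sin(a),0]);y=np.array([-x[1],x[0],0])
g=p+[0,0,23];j=g+85*x-[0,0,28]
for c in("top","side"):
    im=bot.capture(c)
    for q in ["tongs_grip","tongs_jaws"]:print(c,q,mark(q,c)[:1])
    B=(190,140,330,250) if c=="top" else (190,140,330,250)
    show(c,"l"+c,B,[j+y*50,j-y*50,j,j+22*x]+([] if c=="side" else ring(473,-310,38,31)),4,im)
cv2.imwrite("pics/l.png",np.hstack([cv2.imread("pics/ltop.png")[:,:],cv2.imread("pics/lside.png")[:,:240]]))
print("expected jaws",j)
```

```text
[ 516.17208385 -142.9976211   134.58309971] [-0.34140436 -0.75835738 -0.06049888] 53.08211520912754 4.293760770815425
top tongs_grip [(0.74, [524.0, -146.0, 151.0])]
top tongs_jaws []
side tongs_grip [(0.31, [590.0, 35.0, 73.0])]
side tongs_jaws []
expected jaws [ 599.54462392 -159.55115738  129.58309971]
```

View pics/l.png

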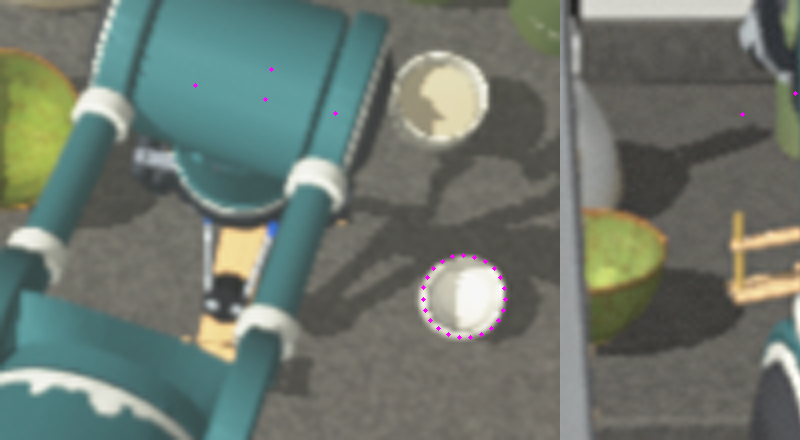

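The tongs are off the rest, but in the side view the visible jaw (pixel about 241,150) sits higher than expected (235,168). The tongs may have pitched up, so I'll check the pitch against candidate angles.

Run:
```python
from h import *
s=bot.sense();p=np.array(s["tcp_pos"]);print(s["wrist_torque"])
a=-.196;x=np.array([np.cos(a),np.sin(a),0]);y=np.array([-x[1],x[0],0]);z=np.array([0,0,1.])
g=p+[0,0,23]
for d in(0,10,20,30):
    t=np.radians(d);X=x*np.cos(t)+z*np.sin(t);Z=z*np.cos(t)-x*np.sin(t)
    print(d,"pivot top",proj("top",g-95*X+8*Z).round(1),"jawL side",proj("side",g+85*X-28*Z+45*y).round(1),"tipL",proj("side",g+107*X-16*Z+50*y).round(1))
print("finger tipL side",proj("side",p+y*35+[0,0,9]).round(1))
im=bot.capture("side");show("side","sd",(215,120,265,165),[g+85*x-28*z+45*y],12,im)
```

```text
[ 0.00125473  0.00907904 -0.043042  ]
0 pivot top [[242.  227.5]] jawL side [[237.1 170. ]] tipL [[233.  163.7]]
10 pivot top [[242.1 228. ]] jawL side [[236.6 164.9]] tipL [[232.8 157.7]]
20 pivot top [[242.5 227.5]] jawL side [[236.4 159.9]] tipL [[232.9 152.2]]
30 pivot top [[243. 226.]] jawL side [[236.6 155.3]] tipL [[233.4 147.1]]
finger tipL side [[250.4 177.2]]
```

View pics/sd.png

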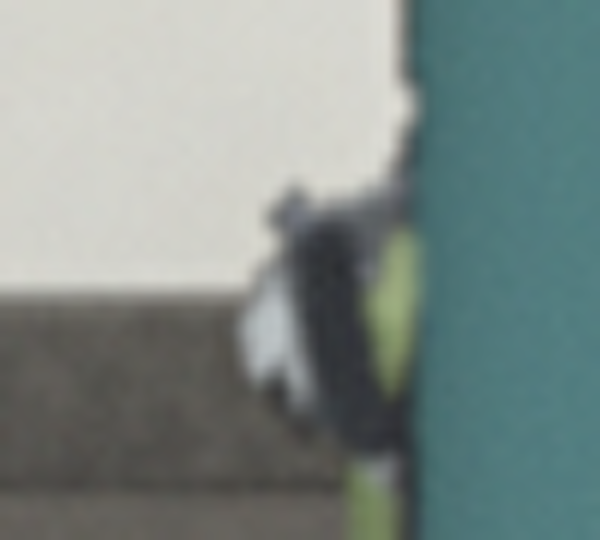

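Run:
```python
from h import *
s=bot.sense();p=np.array(s["tcp_pos"])
a=-.196;x=np.array([np.cos(a),np.sin(a),0]);y=np.array([-x[1],x[0],0]);z=np.array([0,0,1.])
g=p+[0,0,23]
for d in(-75,-60,-45,-30,-15,30,45,60,75):
    t=np.radians(d);X=x*np.cos(t)+z*np.sin(t);Z=z*np.cos(t)-x*np.sin(t)
    print(d,"pivot top",proj("top",g-95*X+8*Z).round(0)[0],"grip rear panels",*proj("top",[g-22*X+30*y+12*Z,g-22*X-30*y+12*Z]).round(0),"jawL side",proj("side",g+85*X-28*Z+45*y).round(0)[0],"pivot side",proj("side",g-95*X).round(0)[0])
def c(cam,b):
    im=bot.capture(cam);x0,y0,x1,y1=b;return cv2.resize(im[y0:y1,x0:x1],(400,560),interpolation=cv2.INTER_CUBIC)
cv2.imwrite("pics/z.png",np.hstack([c("top",(225,185,275,255)),c("side",(200,120,270,218))]))
```

```text
-75 pivot top [248. 193.] grip rear panels [239. 187.] [261. 192.] jawL side [248. 202.] pivot side [266. 143.]
-60 pivot top [246. 203.] grip rear panels [238. 190.] [260. 194.] jawL side [245. 198.] pivot side [269. 150.]
-45 pivot top [244. 212.] grip rear panels [238. 192.] [260. 197.] jawL side [242. 192.] pivot side [272. 158.]
-30 pivot top [243. 219.] grip rear panels [237. 194.] [259. 199.] jawL side [240. 185.] pivot side [274. 167.]
-15 pivot top [242. 225.] grip rear panels [237. 197.] [259. 201.] jawL side [238. 178.] pivot side [275. 176.]
30 pivot top [243. 226.] grip rear panels [237. 200.] [258. 205.] jawL side [237. 155.] pivot side [273. 199.]
45 pivot top [244. 222.] grip rear panels [237. 200.] [258. 205.] jawL side [237. 149.] pivot side [271. 203.]
60 pivot top [246. 216.] grip rear panels [237. 200.] [258. 204.] jawL side [239. 145.] pivot side [268. 204.]
75 pivot top [247. 209.] grip rear panels [237. 198.] [259. 203.] jawL side [241. 142.] pivot side [265. 203.]
```

View pics/z.png

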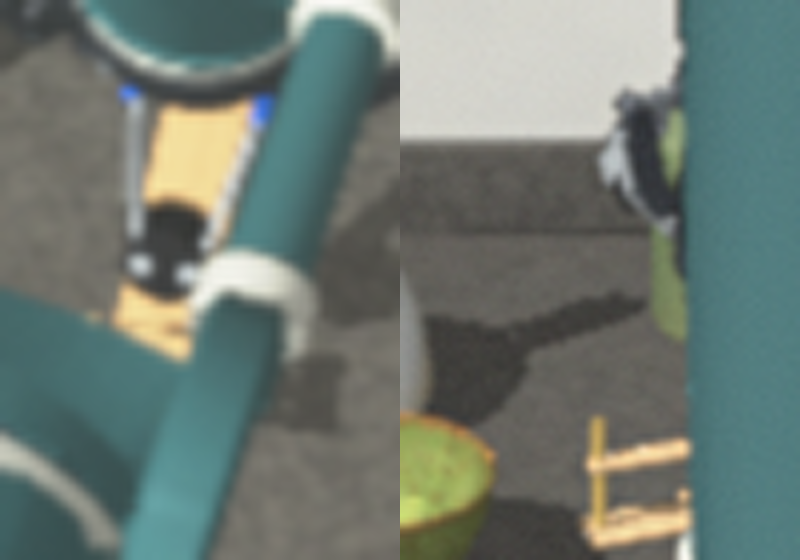

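Both views fit a jaws-up pitch of about 60°: pivot at top pixel (246,216), left jaw at side pixel (240,143). The tongs are tail-heavy and slipped round in the fingers. I'll set the pivot back in its cradle, swing the tongs level onto the rest, then regrip farther back.

{"api": "play_rows", "payload": {
  "rows": [
    [[0, 0, 0], [0, 0, -15], 53],
    [[0, 0, 0], [-20, 0, 0], 53],
    [[0, 0, 0], [-29, 0, 0], 53],
    [[0, 0, 0], [0, 0, 10], 53],
    [[0, 0, 0], [0, 0, 10], 53]
  ]
}}

```text
time_s: 9.15
tcp_pos: [466.2, -132.8, 126.4]
eef_rot: [3.141, -0.003, -0.197]
force: [0.6, -0.2, -0.5]
opening: 52.7
grip_force: 4.3
```

{"api": "play_rows", "payload": {
  "rows": [
    [[0, 0, 0], [0, 0, 4], 53],
    [[0, 0, 0], [0, 0, 0], 53],
    [[0, 0, 0], [0, 0, 0], 53]
  ]
}}

```text
time_s: 9.45
tcp_pos: [466.3, -132.8, 121.9]
eef_rot: [3.142, -0.0, -0.197]
force: [1.0, -0.1, 0.4]
opening: 53.0
grip_force: 4.4
```

Run:
```python
from h import *
s=bot.sense();print(np.round(s["tcp_pos"],1),np.round(s["force"],1),bot.grip_depth)
bot.capture("top")
for q in ["tongs_grip","tongs_jaws","tongs","tool_rest"]:print(q,mark(q,"top"))
```

```text
[ 466.3 -132.8  121.9] [ 1.  -0.1  0.4] 18.700000000000003
tongs_grip []
tongs_jaws []
tongs [(0.5, [449.0, -127.0, 40.0]), (0.28, [587.0, 32.0, 70.0])]
tool_rest [(0.58, [421.0, -122.0, 7.0]), (0.39, [472.0, -311.0, 5.0])]
```

The detector puts the tongs' origin at (449,-127,40), which matches 60° pitch. Following the arc down onto the rest.

{"api": "play_rows", "payload": {
  "rows": [
    [[0, 0, 0], [6, 0, 6], 53],
    [[0, 0, 0], [7, 0, 6], 53],
    [[0, 0, 0], [7, 0, 7], 53],
    [[0, 0, 0], [0, 0, 0], 53]
  ]
}}

```text
time_s: 10.1
tcp_pos: [484.0, -136.1, 100.5]
eef_rot: [-3.141, 0.005, -0.197]
force: [-0.7, -0.8, 0.3]
opening: 53.1
grip_force: 4.4
```

{"api": "play_rows", "payload": {
  "rows": [
    [[0, 0, 0], [5, 0, 7], 53],
    [[0, 0, 0], [5, 0, 7], 53],
    [[0, 0, 0], [5, 0, 8], 53],
    [[0, 0, 0], [0, 0, 0], 53]
  ]
}}

```text
time_s: 10.5
tcp_pos: [498.7, -139.0, 78.5]
eef_rot: [-3.141, 0.004, -0.197]
force: [-0.4, 0.2, -1.0]
opening: 53.1
grip_force: 4.4
```

Run:
```python
from h import *
s=bot.sense();print(np.round(s["tcp_pos"],1),np.round(s["force"],1))
for c in("top","side"):
    bot.capture(c)
    for q in ["tongs_grip","tongs_jaws","tongs"]:print(c,q,mark(q,c))
```

```text
[ 498.7 -139.    78.5] [-0.4  0.2 -1. ]
top tongs_grip [(0.63, [502.0, -142.0, 95.0])]
top tongs_jaws []
top tongs [(0.48, [432.0, -124.0, 22.0])]
side tongs_grip []
side tongs_jaws [(0.62, [593.0, -158.0, 105.0]), (0.53, [733.0, 229.0, 2.0])]
side tongs []
```

{"api": "play_rows", "payload": {
  "rows": [
    [[0, 0, 0], [4, 0, 8], 53],
    [[0, 0, 0], [3, 0, 8], 53],
    [[0, 0, 0], [3, 0, 8], 53],
    [[0, 0, 0], [2, 0, 8], 53],
    [[0, 0, 0], [1, 0, 8], 53]
  ]
}}

```text
time_s: 11.4
tcp_pos: [512.5, -141.9, 39.5]
eef_rot: [-3.142, 0.001, -0.197]
force: [-0.6, 0.3, -1.0]
opening: 52.7
grip_force: 4.4
```

{"api": "play_rows", "payload": {
  "rows": [
    [[0, 0, 0], [0, 0, 4], 53],
    [[0, 0, 0], [0, 0, 0], 53],
    [[0, 0, 0], [0, 0, 0], 53]
  ]
}}

```text
time_s: 11.7
tcp_pos: [512.3, -141.9, 36.4]
eef_rot: [-3.142, 0.0, -0.197]
force: [-0.8, 0.2, -0.0]
opening: 53.0
grip_force: 4.4
```

Run:
```python
from h import *
s=bot.sense();print(np.round(s["tcp_pos"],1),np.round(s["force"],1))
for c in("top","side"):
    bot.capture(c)
    for q in ["tongs_grip","tongs_jaws","tongs"]:print(c,q,mark(q,c))
```

```text
[ 512.3 -141.9   36.4] [-0.8  0.2 -0. ]
top tongs_grip [(0.49, [513.0, -145.0, 53.0]), (0.4, [472.0, -311.0, 5.0])]
top tongs_jaws [(0.36, [479.0, -309.0, 19.0]), (0.31, [471.0, -312.0, 6.0])]
top tongs []
side tongs_grip []
side tongs_jaws [(0.61, [600.0, -157.0, 29.0])]
side tongs [(0.25, [436.0, -520.0, 1.0])]
```

Level again on the rest. Lowering fully, opening, and regripping about 11 mm farther back with a firmer squeeze.

{"api": "play_rows", "payload": {
  "rows": [
    [[0, 0, 0], [0, 0, 3], 53],
    [[0, 0, 0], [0, 0, 2], 58],
    [[0, 0, 0], [0, 0, 0], 66],
    [[0, 0, 0], [0, 0, 0], 74],
    [[0, 0, 0], [-5, 0, 0], 74]
  ]
}}

```text
time_s: 12.6
tcp_pos: [508.0, -141.1, 31.6]
eef_rot: [3.142, -0.001, -0.197]
force: [0.3, -1.0, -0.2]
opening: 73.9
grip_force: 0.0
```

{"api": "play_rows", "payload": {
  "rows": [
    [[0, 0, 0], [-6, 0, 0], 72],
    [[0, 0, 0], [0, 0, -1], 62],
    [[0, 0, 0], [0, 0, -1.5], 56],
    [[0, 0, 0], [0, 0, -1.5], 50],
    [[0, 0, 0], [0, 0, 0], 50]
  ]
}}

```text
time_s: 13.1
tcp_pos: [502.1, -139.9, 35.9]
eef_rot: [3.142, -0.001, -0.197]
force: [0.4, 0.4, -0.3]
opening: 50.2
grip_force: 5.5
```

{"api": "play_rows", "payload": {
  "rows": [
    [[0, 0, 0], [0, 0, -2], 50],
    [[0, 0, 0], [0, 0, -2], 50],
    [[0, 0, 0], [0, 0, -3], 50],
    [[0, 0, 0], [0, 0, -4], 50],
    [[0, 0, 0], [0, 0, -4], 50]
  ]
}}

```text
time_s: 13.6
tcp_pos: [501.8, -139.8, 51.0]
eef_rot: [-3.142, -0.0, -0.197]
force: [0.1, 0.0, -0.8]
opening: 49.7
grip_force: 5.5
```

Run:
```python
from h import *
s=bot.sense();print(np.round(s["tcp_pos"],1),np.round(s["force"],1),s["opening"],s["grip_force"])
for c in("top","side"):
    bot.capture(c)
    for q in ["tongs_grip","tongs_jaws","tongs"]:print(c,q,mark(q,c)[:1])
```

```text
[ 501.8 -139.8   51. ] [ 0.1  0.  -0.8] 49.664648199026985 5.505171524655452
top tongs_grip []
top tongs_jaws []
top tongs [(0.5, [424.0, -125.0, 29.0])]
side tongs_grip []
side tongs_jaws [(0.56, [600.0, -160.0, 43.0])]
side tongs [(0.32, [473.0, -309.0, 20.0])]
```

{"api": "play_rows", "payload": {
  "rows": [
    [[0, 0, 0], [0, 0, -5], 50],
    [[0, 0, 0], [0, 0, -8], 50],
    [[0, 0, 0], [0, 0, -10], 50],
    [[0, 0, 0], [0, 0, -8], 50],
    [[0, 0, 0], [0, 0, -4], 50]
  ]
}}

```text
time_s: 14.5
tcp_pos: [502.8, -140.2, 87.4]
eef_rot: [3.141, -0.003, -0.197]
force: [0.3, 0.7, -0.8]
opening: 50.2
grip_force: 5.5
```

```bash
cat > chk.py <<'E'
from h import *
s=bot.sense();p=np.array(s["tcp_pos"]);print(s["time_s"],np.round(p,1),np.round(s["force"],1),s["opening"],s["grip_force"])
a=-.197;x=np.array([np.cos(a),np.sin(a),0]);g=p+[0,0,18.6]+10.7*x
print("exp grip",g.round(),"jaws",(g+85*x-[0,0,28]).round(),"org",(g-95*x-[0,0,40]).round())
for c in("top","side"):
    bot.capture(c)
    for q in ["tongs_grip","tongs_jaws","tongs"]:print(c,q,mark(q,c)[:1])
E
python3 chk.py
```

```text
14.5 [ 502.8 -140.2   87.4] [ 0.3  0.7 -0.8] 50.22110474392834 5.504597768131134
exp grip [ 513. -142.  106.] jaws [ 597. -159.   78.] org [ 420. -124.   66.]
top tongs_grip []
top tongs_jaws []
top tongs [(0.45, [423.0, -123.0, 68.0])]
side tongs_grip []
side tongs_jaws [(0.66, [603.0, -161.0, 78.0])]
side tongs [(0.27, [431.0, -522.0, 2.0])]
```

Level and steady this time. Lifting clear and moving over the pot gently.

{"api": "play_rows", "payload": {
  "rows": [
    [[0, 0, 0], [0, 0, -6], 50],
    [[0, 0, 0], [0, 0, -10], 50],
    [[0, 0, 0], [0, 0, -10], 50],
    [[0, 0, 0], [0, 0, -4], 50],
    [[0, 0, 0], [-5, 10, 0], 50]
  ]
}}

```text
time_s: 15.4
tcp_pos: [496.4, -148.7, 117.3]
eef_rot: [3.141, -0.003, -0.195]
force: [-0.4, -0.9, -1.2]
opening: 50.0
grip_force: 5.5
```

{"api": "play_rows", "payload": {
  "rows": [
    [[0, 0, 0], [-12, 22, 0], 50],
    [[0, 0, 0], [-17, 32, 0], 50],
    [[0, 0, 0], [-20, 36, 0], 50],
    [[0, 0, 0], [-18, 32, 0], 50],
    [[0, 0, 0], [-12, 22, 0], 50]
  ]
}}

```text
time_s: 15.9
tcp_pos: [386.8, -276.0, 115.3]
eef_rot: [3.141, 0.001, -0.198]
force: [0.2, -0.7, -0.7]
opening: 50.0
grip_force: 5.5
```

{"api": "play_rows", "payload": {
  "rows": [
    [[0, 0, 0], [-7, 12, 0], 50],
    [[0, 0, 0], [-3, 6, 0], 50],
    [[0, 0, 0], [0, 0, 0], 50]
  ]
}}

```text
time_s: 16.2
tcp_pos: [375.6, -290.4, 115.5]
eef_rot: [-3.141, -0.0, -0.198]
force: [0.7, 0.3, -0.2]
opening: 50.2
grip_force: 5.5
```

```bash
python3 chk.py
python3 - <<'E'
from h import *
s=bot.sense();p=np.array(s["tcp_pos"]);a=-.197;x=np.array([np.cos(a),np.sin(a),0]);y=np.array([-x[1],x[0],0]);g=p+[0,0,18.6]+10.7*x;j=g+85*x-[0,0,28]
print(mark("pot_center","top"),mark("pot_center","side"))
pts=[j+[0,0,12]+u*39*y+v*22*x for u in(1,-1) for v in(-1,0,1)]
show("top","p",(240,160,340,280),pts,5);show("side","q",(220,170,300,260),pts+ring(473,-310,38,31),5)
A=cv2.imread("pics/p.png");B=cv2.imread("pics/q.png")[:450,:300]
o=np.zeros((600,800,3),np.uint8);o[:600,:500]=A;o[:450,500:]=B;cv2.imwrite("pics/pq.png",o)
E
```

```text
16.2 [ 375.6 -290.4  115.5] [ 0.7  0.3 -0.2] 50.180022268407676 5.505433679154521
exp grip [ 386. -292.  134.] jaws [ 469. -309.  106.] org [ 293. -274.   94.]
top tongs_grip []
top tongs_jaws [(0.55, [476.0, -311.0, 109.0])]
top tongs [(0.56, [296.0, -271.0, 93.0])]
side tongs_grip [(0.6, [396.0, -291.0, 136.0])]
side tongs_jaws [(0.83, [478.0, -310.0, 107.0])]
side tongs [(0.62, [478.0, -307.0, 105.0])]
[(0.53, [478.0, -310.0, 17.0])] [(0.7, [474.0, -308.0, 21.0])]
```

View pics/pq.png

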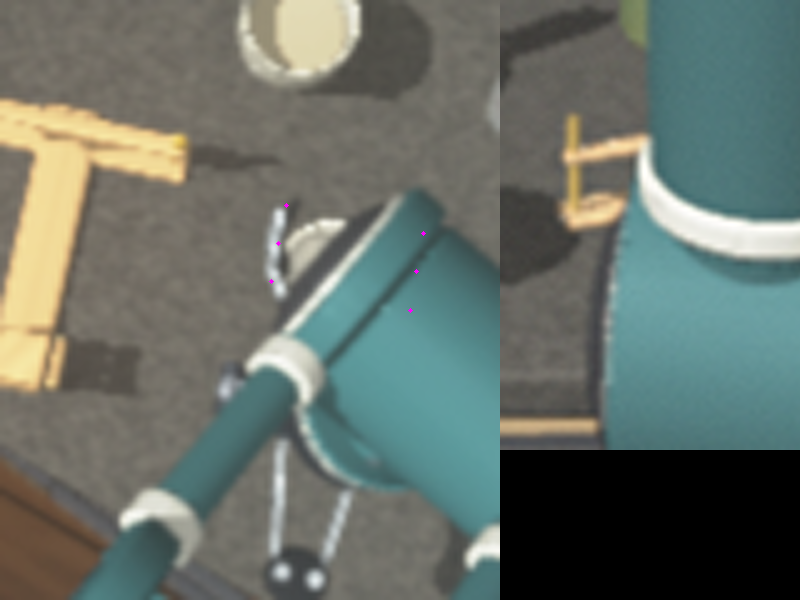

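The top view shows the left jaw at crop (275,250) beside the pot's visible edge (315,245), close to the projected points, and the tongs are level. Descending round the pot.

{"api": "play_rows", "payload": {
  "rows": [
    [[0, 0, 0], [2, 0, 6], 51],
    [[0, 0, 0], [0, 0, 12], 52],
    [[0, 0, 0], [0, 0, 14], 52],
    [[0, 0, 0], [0, 0, 10], 52],
    [[0, 0, 0], [0, 0, 4], 52]
  ]
}}

```text
time_s: 17.3
tcp_pos: [376.5, -289.3, 67.2]
eef_rot: [-3.14, 0.003, -0.197]
force: [-0.4, -0.3, -1.1]
opening: 51.8
grip_force: 5.0
```

```bash
python3 chk.py
```

```text
17.3 [ 376.5 -289.3   67.2] [-0.4 -0.3 -1.1] 51.76773202469785 4.997998559667849
exp grip [ 387. -291.   86.] jaws [ 470. -308.   58.] org [ 294. -273.   46.]
top tongs_grip []
top tongs_jaws [(0.7, [479.0, -309.0, 63.0])]
top tongs [(0.53, [298.0, -272.0, 43.0])]
side tongs_grip [(0.76, [395.0, -294.0, 91.0])]
side tongs_jaws [(0.77, [477.0, -309.0, 61.0])]
side tongs []
```

{"api": "play_rows", "payload": {
  "rows": [
    [[0, 0, 0], [-1, 1, 5], 52],
    [[0, 0, 0], [0, 0, 10], 52],
    [[0, 0, 0], [0, 0, 12], 52],
    [[0, 0, 0], [0, 0, 8], 52],
    [[0, 0, 0], [0, 0, 3], 52]
  ]
}}

```text
time_s: 18.2
tcp_pos: [375.5, -290.2, 29.6]
eef_rot: [-3.14, 0.003, -0.197]
force: [-0.8, 0.2, -1.8]
opening: 52.0
grip_force: 5.0
```

```bash
python3 chk.py
python3 - <<'E'
from h import *
bot.capture("top");print(mark("pot_center","top"),mark("pinch_pot","top"))
bot.capture("side");print(mark("pot_center","side"))
E
```

```text
18.2 [ 375.5 -290.2   29.6] [-0.8  0.2 -1.8] 52.03814092005154 4.998952199130713
exp grip [ 386. -292.   48.] jaws [ 469. -309.   20.] org [ 293. -274.    8.]
top tongs_grip [(0.28, [422.0, -123.0, 9.0])]
top tongs_jaws [(0.69, [477.0, -312.0, 22.0])]
top tongs [(0.7, [297.0, -276.0, 6.0])]
side tongs_grip [(0.46, [393.0, -294.0, 53.0])]
side tongs_jaws [(0.59, [478.0, -309.0, 25.0])]
side tongs []
[(0.44, [480.0, -311.0, 17.0])] [(0.64, [471.0, -310.0, 2.0])]
[(0.47, [471.0, -302.0, 19.0]), (0.26, [589.0, 32.0, 1.0])]
```

No contact on the way down. Closing the jaws gradually, then gripping at 30 N.

{"api": "play_rows", "payload": {
  "rows": [
    [[0, 0, 0], [0, 0, -0.5], 49],
    [[0, 0, 0], [0, 0, -0.5], 47],
    [[0, 0, 0], [0, 0, -0.5], 45],
    [[0, 0, 0], [0, 0, 0], 43],
    [[0, 0, 0], [0, 0, 0], 41]
  ],
  "grip_force": 30
}}

```text
time_s: 19.35
tcp_pos: [376.6, -291.2, 33.1]
eef_rot: [-3.141, 0.0, -0.197]
force: [0.6, 0.5, -0.6]
opening: 41.8
grip_force: 30.2
```

{"api": "play_rows", "payload": {
  "rows": [
    [[0, 0, 0], [0, 0, 0], 39],
    [[0, 0, 0], [0, 0, 0], 36],
    [[0, 0, 0], [0, 0, 0], 32],
    [[0, 0, 0], [0, 0, 0], 28],
    [[0, 0, 0], [0, 0, 0], 28]
  ]
}}

```text
time_s: 19.85
tcp_pos: [376.7, -291.3, 33.1]
eef_rot: [-3.142, 0.0, -0.197]
force: [-0.5, 0.6, -0.5]
opening: 41.5
grip_force: 30.4
```

Stopped at 41.5 mm with 30 N, which is right for the pot. Lifting.

{"api": "play_rows", "payload": {
  "rows": [
    [[0, 0, 0], [0, 0, -3], 28],
    [[0, 0, 0], [0, 0, -6], 28],
    [[0, 0, 0], [0, 0, -10], 28],
    [[0, 0, 0], [0, 0, -14], 28],
    [[0, 0, 0], [0, 0, -14], 28]
  ]
}}

```text
time_s: 20.35
tcp_pos: [377.0, -291.5, 81.7]
eef_rot: [3.141, -0.001, -0.197]
force: [-0.4, -0.2, -1.7]
opening: 41.6
grip_force: 30.6
```

```bash
python3 chk.py
python3 - <<'E'
from h import *
for c in("top","side"):
    bot.capture(c);print(mark("pot_center",c),mark("pinch_pot",c))
E
```

```text
20.35 [ 377.  -291.5   81.7] [-0.4 -0.2 -1.7] 41.577304867677654 30.58885931968689
exp grip [ 387. -294.  100.] jaws [ 471. -310.   72.] org [ 294. -275.   60.]
top tongs_grip []
top tongs_jaws []
top tongs [(0.52, [294.0, -272.0, 62.0])]
side tongs_grip [(0.52, [392.0, -294.0, 100.0])]
side tongs_jaws [(0.5, [474.0, -310.0, 67.0])]
side tongs []
[(0.39, [477.0, -315.0, 63.0]), (0.25, [428.0, -524.0, 2.0])] [(0.64, [470.0, -312.0, 44.0])]
[(0.56, [473.0, -311.0, 65.0])] [(0.62, [467.0, -312.0, 43.0])]
```

The pot is in the jaws, its centre now about 64 mm up. Raising farther, then moving over the bowl.

{"api": "play_rows", "payload": {
  "rows": [
    [[0, 0, 0], [0, 0, -14], 28],
    [[0, 0, 0], [0, 0, -22], 28],
    [[0, 0, 0], [0, 0, -26], 28],
    [[0, 0, 0], [0, 0, -22], 28],
    [[0, 0, 0], [0, 0, -12], 28]
  ]
}}

```text
time_s: 21.55
tcp_pos: [378.0, -292.3, 179.5]
eef_rot: [3.139, -0.004, -0.197]
force: [0.5, -0.5, -2.8]
opening: 41.7
grip_force: 30.8
```

{"api": "play_rows", "payload": {
  "rows": [
    [[0, 0, 0], [1, -8, 0], 28],
    [[0, 0, 0], [2, -16, 0], 28],
    [[0, 0, 0], [3, -24, 0], 28],
    [[0, 0, 0], [4, -30, 0], 28],
    [[0, 0, 0], [5, -34, 0], 28]
  ]
}}

```text
time_s: 22.05
tcp_pos: [412.5, -182.8, 174.7]
eef_rot: [-3.141, 0.002, -0.198]
force: [0.7, 0.3, -1.3]
opening: 41.4
grip_force: 30.8
```

{"api": "play_rows", "payload": {
  "rows": [
    [[0, 0, 0], [5, -36, 0], 28],
    [[0, 0, 0], [5, -36, 0], 28],
    [[0, 0, 0], [5, -36, 0], 28],
    [[0, 0, 0], [5, -34, 0], 28],
    [[0, 0, 0], [4, -30, 0], 28]
  ]
}}

```text
time_s: 22.55
tcp_pos: [469.6, -18.0, 174.6]
eef_rot: [-3.141, 0.002, -0.196]
force: [-0.6, 0.5, -1.3]
opening: 41.1
grip_force: 30.8
```

{"api": "play_rows", "payload": {
  "rows": [
    [[0, 0, 0], [3, -24, 0], 28],
    [[0, 0, 0], [3, -18, 0], 28],
    [[0, 0, 0], [2, -12, 0], 28],
    [[0, 0, 0], [0, -6, 0], 28],
    [[0, 0, 0], [0, 0, 0], 28]
  ]
}}

```text
time_s: 23.05
tcp_pos: [489.5, 37.3, 175.4]
eef_rot: [3.141, 0.001, -0.196]
force: [0.3, 0.1, -1.2]
opening: 41.3
grip_force: 30.8
```

```bash
python3 chk.py
python3 - <<'E'
from h import *
o=[]
for c,b in(("top",(130,120,270,260)),("side",(160,120,260,260))):
    im=bot.capture(c);print(mark("pot_center",c),mark("pinch_pot",c),mark("bowl_rim",c))
    x0,y0,x1,y1=b;o.append(cv2.resize(im[y0:y1,x0:x1],None,fx=3.3,fy=3.3,interpolation=cv2.INTER_CUBIC))
cv2.imwrite("pics/fin.png",np.hstack(o))
E
```

```text
23.05 [489.5  37.3 175.4] [ 0.3  0.1 -1.2] 41.301984816590554 30.803620219230652
exp grip [500.  35. 194.] jaws [583.  19. 166.] org [407.  54. 154.]
top tongs_grip [(0.76, [500.0, 35.0, 189.0])]
top tongs_jaws [(0.76, [591.0, 17.0, 161.0])]
top tongs [(0.78, [408.0, 53.0, 157.0])]
side tongs_grip [(0.82, [506.0, 36.0, 196.0])]
side tongs_jaws [(0.93, [589.0, 16.0, 161.0])]
side tongs [(0.73, [411.0, 49.0, 157.0])]
[(0.56, [592.0, 15.0, 160.0])] [(0.71, [584.0, 16.0, 144.0])] [(0.87, [588.0, 33.0, 69.0])]
[(0.56, [587.0, 14.0, 162.0])] [(0.56, [583.0, 13.0, 140.0])] [(0.89, [589.0, 36.0, 69.0]), (0.38, [506.0, 34.0, 196.0])]
```

View pics/fin.png

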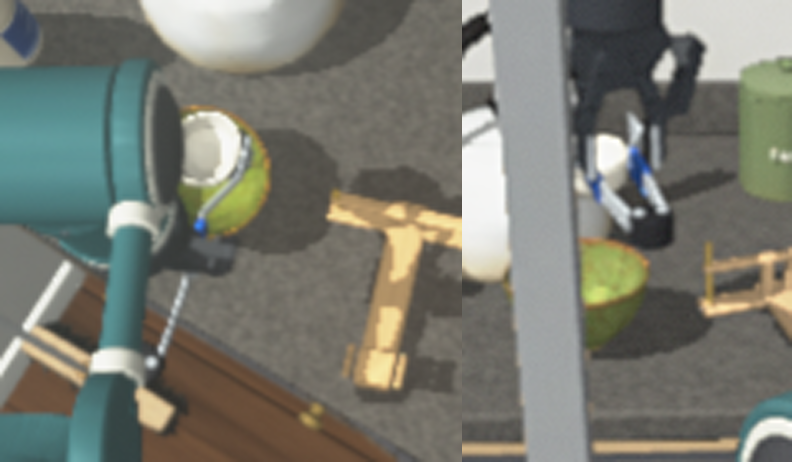

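The pot is held upright in the jaws, visible in both views, about 19 mm short of the bowl's middle in y. Making the final correction.

{"api": "play_rows", "payload": {
  "rows": [
    [[0, 0, 0], [0, -5, 0], 28],
    [[0, 0, 0], [-1, -9, 0], 28],
    [[0, 0, 0], [0, -5, 0], 28],
    [[0, 0, 0], [0, 0, 0], 28],
    [[0, 0, 0], [0, 0, 0], 28]
  ]
}}

```text
time_s: 24.35
tcp_pos: [492.8, 56.1, 176.0]
eef_rot: [3.141, 0.0, -0.196]
force: [-0.5, 0.2, -1.6]
opening: 41.5
grip_force: 30.8
```

```bash
python3 chk.py
python3 - <<'E'
from h import *
for c in("top","side"):
    bot.capture(c);print(mark("pot_center",c),mark("pinch_pot",c),mark("bowl_rim",c))
E
```

```text
24.35 [492.8  56.1 176. ] [-0.5  0.2 -1.6] 41.5469121510203 30.803807973861694
exp grip [503.  54. 195.] jaws [587.  37. 167.] org [410.  73. 155.]
top tongs_grip [(0.87, [506.0, 52.0, 192.0])]
top tongs_jaws [(0.74, [594.0, 35.0, 159.0])]
top tongs [(0.7, [409.0, 76.0, 156.0])]
side tongs_grip [(0.59, [510.0, 52.0, 193.0])]
side tongs_jaws [(0.79, [588.0, 36.0, 164.0])]
side tongs [(0.54, [411.0, 74.0, 155.0])]
[(0.6, [593.0, 35.0, 162.0])] [(0.63, [587.0, 33.0, 140.0])] [(0.76, [586.0, 31.0, 70.0]), (0.71, [329.0, -432.0, -1.0])]
[(0.68, [588.0, 37.0, 159.0]), (0.39, [592.0, 34.0, 69.0])] [(0.61, [586.0, 33.0, 140.0])] [(0.84, [589.0, 37.0, 70.0])]
```

The pot is centred over the bowl to within a few mm, and its underside is about 70 mm above the rim.

```bash
python3 -c "from workcell import bot;print(bot.finish_job())"
```

```text
the job is handed in; nothing more can be done
None
```

I handed the job in at about 24 s, with the tongs holding the pinch pot upright over the middle of the green bowl, about 70 mm above its rim; on the first lift the tongs tipped jaws-up, so I set them back on the rest and regripped.

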